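# Pile the patient-card cases and seat the index tab

## Robot

A 6-joint arm with a two-finger parallel gripper is mounted at the origin on the work surface. World frame = base frame: x ahead of the robot, y to its left, z up, the work surface at z = 0. Lengths are in m, angles in rad, forces in N, time in s.
With the tool pointing down it reaches from about 0.35 to 0.725 m from the base axis. Payload 6 kg.
Tool frame: the origin (TCP) lies on the mounting face of the last link; the fingertips stand 173 mm ahead of it and the grasp point (between the pads) lies 155 mm ahead of it; z points along the fingers, y is the line along which they close (so a half turn about z gives the same grasp; the last joint's range is limited). The gripper opens to 85 mm and grips with 20 to 120 N. Pads are 22 mm wide; open, the fingers measure 114 mm over their backs; the gripper's body (76 mm by 85 mm) begins 54 mm behind the grasp point. The pads swing forward as they close: fully open they stand 13 mm farther back than shut.
Start: joints at [-0.87, 0.04, 0.085, 0, -1.615, -0.334], TCP at [0.215, -0.56, 0.405] pointing down, gripper open.
Joint ranges: [-2.56, 2.56], [-1.29, 2.01], [-1.08, 1.49], [-3.29, 1.98], [-2.81, -0.18], [-2.99, 2.99]. Speed limits (rad/s): [2.57, 2.57, 3.01, 3.14, 3.14, 3.14].

## Interface

Orientations are given as a unit quaternion [w, x, y, z].
In Python, from plant import env gives the robot as it stands.
- The arm moves only by the tool send_rows, never from a script. Its argument "steps" is a list of rows, each a list of 5 numbers: the shift along the tool's x, y, z in m, then the turn about the tool's z in degrees, then the finger opening in m, from 0 to 0.0854. A call has 1 to 10 rows; each row is the pose to reach, as a shift and turn from the pose commanded when the call began, along the tool's axes at that moment; what a row does not reach only later rows make up. A row lasts 1/10 s, in which the tool goes at most 50 mm and 8.59 degrees, less where a joint would pass 70% of its speed; a pose out of reach is approached as far as the arm can. A call with a gripper value outside its range is refused whole. The fingers move at their own pace and stop on an object; the grip force is fixed at half the most. Time passes only in rows, so rows that repeat a pose let the fingers close. It gives the time, the measured TCP pose, the force, the opening and the grip force at its end, in the units of the state.
- env.read_state(): the state, without advancing time (a new reading comes with each control period).
- env.read_camera(name): name is "side" or "top"; returns the picture (420x560x3 uint8, red, green, blue); there is no depth.
- env.camera_info(name): a dict with "camera_matrix" (3x3 intrinsics, pixels), "pose" (4x4, takes a point from camera to world coordinates). Camera axes: x right, y up, looking along -z (the intrinsics and any distortion apply to the point x, -y, -z); pixel columns grow to the right and rows downward; lengths in m; the calibration is good to about 2 mm. A picture is of the moment at which its call begins. camera_info takes no time and is no camera call.
- env.close_job(): hands the job in; it is judged then, once.
The state is a dict: "time_s": time; "q": joint angles; "joint_velocities": joint speeds; "joint_efforts": joint torques, N m; "tcp_pos": TCP position; "ee_rot": TCP orientation; "ft_force": force on the tool from outside, world axes, zero at the start; "ft_torque": the same for the moment, N m; "finger_gap": opening from 0.0 (shut) to 1.0 (fully open); "gripper_force": force on a finger pad.
Only numpy, scipy, OpenCV 4.12 (cv2) and the standard library are available. Lean on these libraries where they do the work, as an engineer would, in place of code of your own. Each camera call takes 0.05 s, during which the arm holds its last target. There are 200 camera calls.

## Task

Make one square pile of the three flat grey card cases on the bare metal board: leave the case that already lies there where it is, set the plain-lidded case on it, then the case with the rectangular window in its lid on top, window up, edges in line all round. Then press the white index tab down into that window, fin up, until its foot is flush with the lid. Set the cases and the tab down rather than dropping them, let go of each once it is in place, and leave the other things on the desk where they are.

Things in the scene. Friction and masses are not known exactly. Their poses are not given: they have to be found in the camera images.
- board: Bare aluminium board, 200 x 150 x 6 mm, fixed flat on the desk; origin at the centre of its underside, x along the 200 mm side, z up. The pile stands on it.
- bottom_case: Flat closed card case of grey plastic, 110 (x) x 62 (y) x 24 (z) mm, about 0.2 kg, loose, lying on the board with a plain lid; a dark seam runs round it. Origin at the centre of its underside, z up.
- plain_case: Card case of the same shape and size as bottom_case (110 x 62 x 24 mm, plain flat lid), loose on the desk; goes second. Origin at the centre of its underside, x along the 110 mm side, z up. Either end may face either way.
- window_case: Card case of the same outer size (110 x 62 x 24 mm), loose on the desk, with a rectangular recess (the window) 60 mm along x by 32 mm along y and 8 mm deep in the middle of its lid, its floor lined with white paper, rim chamfered 2 mm; goes on top. Origin at the centre of its underside, x along the 110 mm side, z up. Either end may face either way.
- window (a point): Centre of the floor of window_case's recess, 16 mm above the case's underside and 8 mm below its lid; axes as the case.
- tab: White plastic index tab: a flat foot 56 (x) x 28 (y) x 8 (z) mm with an upright fin 40 mm along x, 12 mm thick along y, rising from the foot's top to 30 mm above the underside; about 0.04 kg, loose on the desk standing on its foot. Origin at the centre of the underside of the foot. It fits the window either way round.
- stapler: Black and steel stapler, 125 x 36 x 50 mm, long in x, loose; to be left alone. Origin at the centre of its underside.
- stamp: Rubber stamp, foot 50 x 26 mm, wooden grip, 66 mm tall, loose; to be left alone. Origin at the centre of its underside.
- ink_pad: Steel ink-pad tin 112 x 72 x 16 mm, loose; to be left alone. Origin at the centre of its underside.
- mug: White mug, 76 mm across, 90 mm tall, handle at +y, loose; to be left alone. Origin at the centre of its underside.
- card_box: Lidded cardboard box 150 x 92 x 42 mm, loose; to be left alone. Origin at the centre of its underside.
- tape_roll: Roll of clear tape lying flat, 90 mm across, 24 mm high, loose; to be left alone. Origin at the centre of its underside.
There are look-alikes about, which are no part of the job. There is more than one size of the tab; the job needs the middle-sized.

How it is judged:
By the outcome, as a careful person would: the job done as asked, in the order asked, and still so for the second after the job is handed in, with the robot touching nothing.
It also fails if it takes over 72 s, if anything falls off the work surface, if the arm or the gripper's body presses on something with over 40 N, if the wrist force passes 120 N, or if a joint passes its speed limit or range.

## Working session

There is one attempt and no reset: what is moved stays moved. The work goes in short steps, Python scripts to look and compute and a tool call to move; the robot and the scene stay as the last step left them, time stands still between calls to the robot, and variables do not carry over. Pictures are saved under pics/ and viewed, at most 10 in all, crops included, and the job is handed in when it is done.

Besides the shell and the picture viewer there is one more tool, called after "Emit:" by a JSON object that holds its "method" and its "body", one argument or row to a line. send_rows: Moves the arm, as the interface text tells. Its arguments: {"type":"object","properties":{"steps":{"type":"array"}},"required":["steps"]}

```bash
mkdir -p pics; ls
python3 - <<'E'
from plant import env
import cv2
for n in("top","side"):
    im=env.read_camera(n); cv2.imwrite(f"pics/{n}0.png",cv2.cvtColor(im,cv2.COLOR_RGB2BGR))
    i=env.camera_info(n); print(n,i)
print(env.read_state())
E
```

```text
pics
top {'camera_matrix': array([[477.6936977 ,   0.        , 279.82703956],
       [  0.        , 477.6936977 , 208.55776465],
       [  0.        ,   0.        ,   1.        ]]), 'pose': array([[ 0.00674095,  0.99660076, -0.08210655,  0.47103193],
       [-0.99992161,  0.00585147, -0.01106916, -0.00454425],
       [-0.01055109,  0.08217473,  0.99656208,  1.38703431],
       [ 0.        ,  0.        ,  0.        ,  1.        ]])}
side {'camera_matrix': array([[423.47521506,   0.        , 279.97277505],
       [  0.        , 423.47521506, 215.53370852],
       [  0.        ,   0.        ,   1.        ]]), 'pose': array([[-0.86990587,  0.28985587, -0.39905808,  0.14228439],
       [-0.49279733, -0.4773924 ,  0.72749384,  0.81886064],
       [ 0.02036106,  0.82950592,  0.55812665,  0.64148507],
       [ 0.        ,  0.        ,  0.        ,  1.        ]])}
{'time_s': 0.1, 'q': array([-8.70284130e-01,  4.07673760e-02,  8.39163283e-02, -4.18538338e-04,
       -1.61547122e+00, -3.33721556e-01]), 'joint_velocities': array([ 0.00037978, -0.00158995,  0.00077484,  0.00310891,  0.00039072,
       -0.00024608]), 'joint_efforts': array([-5.19006833e-03, -3.69345582e+01,  3.48282909e+01,  6.95179179e+00,
       -4.56319103e-03, -1.31880009e-05]), 'tcp_pos': array([ 0.21527337, -0.56003932,  0.40377073]), 'ee_rot': array([-1.95463373e-04, -1.82377975e-01,  9.83228177e-01,  7.66569525e-04]), 'ft_force': array([-0.54480499, -0.4873752 , -0.85010558]), 'ft_torque': array([-0.00303719,  0.04971896,  0.00263799]), 'gripper_force': 0.0, 'finger_gap': 1.0008681810494788}
```

View pics/top0.png

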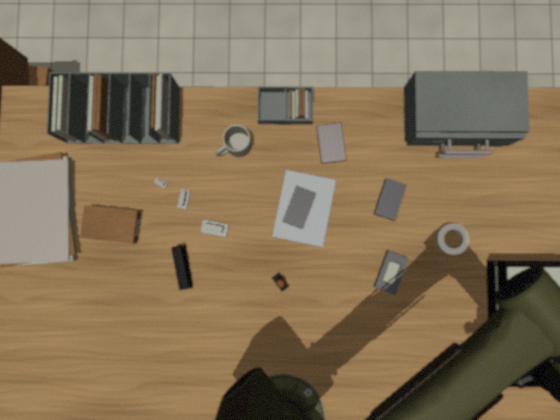

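View pics/side0.png

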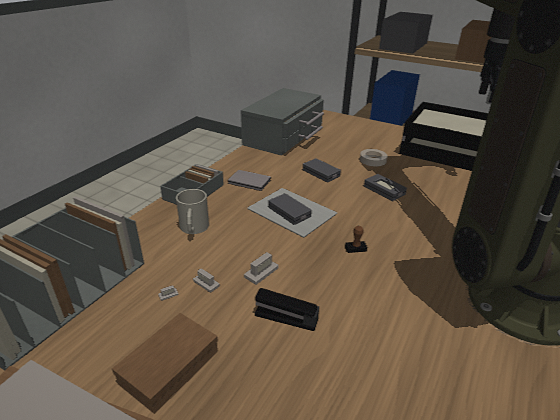

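The top view shows the board at (304,208) with bottom_case at (299,206). The plain case is at about (390,199) and the window case at (391,272). There are three tabs: small (161,183), middle (183,199) and large (214,228). A lighter ink pad is at (331,143).

```bash
cat > h.py <<'E'
from plant import env
import cv2, numpy as np
def grab(n): return cv2.cvtColor(env.read_camera(n),cv2.COLOR_RGB2BGR)
def ray(n,uv,z):
    i=env.camera_info(n);K=i["camera_matrix"];P=i["pose"]
    uv=np.atleast_2d(uv).astype(float)
    d=np.c_[(uv[:,0]-K[0,2])/K[0,0],-(uv[:,1]-K[1,2])/K[1,1],-np.ones(len(uv))]@P[:3,:3].T
    return P[:3,3]+d*((z-P[2,3])/d[:,2])[:,None]
def proj(n,X):
    i=env.camera_info(n);K=i["camera_matrix"];P=i["pose"]
    c=(np.atleast_2d(X)-P[:3,3])@P[:3,:3]
    return np.c_[K[0,2]+K[0,0]*c[:,0]/-c[:,2],K[1,2]-K[1,1]*c[:,1]/-c[:,2]]
E
python3 - <<'E'
from h import *
im=cv2.imread("pics/top0.png")
c=cv2.resize(im[125:300,145:415],(783,508),interpolation=cv2.INTER_CUBIC); cv2.imwrite("pics/c1.png",c)
hsv=cv2.cvtColor(im,cv2.COLOR_BGR2HSV)
for p in [(304,180),(299,206),(390,199),(391,272),(386,285),(331,143),(183,199),(214,228),(250,250),(370,230),(330,340)]: print(p,im[p[1],p[0]],hsv[p[1],p[0]])
for nm,p,z in [("board",(304,208),.006),("bot",(299,206),.03),("plain",(390,199),.024),("win",(391,272),.024),("mid",(183,199),.008)]: print(nm,ray("top",p,z)[0].round(3))
E
```

```text
(304, 180) [166 171 168] [ 48   7 171]
(299, 206) [104 107 108] [ 23   9 108]
(390, 199) [102 102 104] [  0   5 104]
(391, 272) [150 169 168] [ 32  29 169]
(386, 285) [72 73 76] [ 8 13 76]
(331, 143) [133 137 143] [ 12  18 143]
(183, 199) [125 133 134] [ 27  17 134]
(214, 228) [159 167 168] [ 27  14 168]
(250, 250) [ 78 116 143] [ 18 116 143]
(370, 230) [ 90 130 160] [ 17 112 160]
(330, 340) [44 67 87] [ 16 126  87]
board [ 0.587 -0.059  0.006]
bot [ 0.59  -0.044  0.03 ]
plain [ 0.613 -0.304  0.024]
win [ 0.405 -0.305  0.024]
mid [0.611 0.293 0.008]
```

View pics/c1.png

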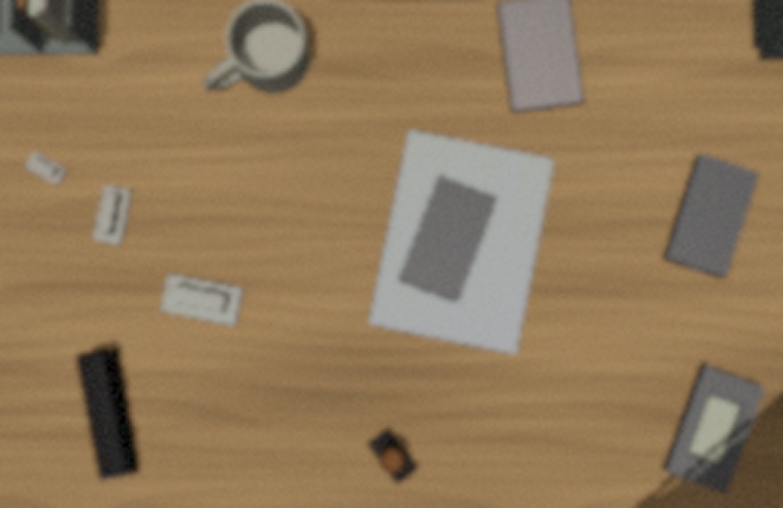

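The crop confirms the window case at (391,272), partly shadowed, with its window up. The middle tab at (183,199) is about 20 px, or 56 mm, long. Next I measure poses.

```bash
cat >> h.py <<'E'
S=6
def contour(im,box,kind):
    x0,y0,x1,y1=box
    c=cv2.resize(im[y0:y1,x0:x1],None,fx=S,fy=S,interpolation=cv2.INTER_CUBIC)
    b=cv2.GaussianBlur(c,(0,0),3).astype(int); sat=b[...,2]-b[...,0]; v=b.max(2)
    m={"grey":sat<28,"dark":v<138,"board":sat<25}[kind].astype(np.uint8)
    cs,_=cv2.findContours(m,cv2.RETR_EXTERNAL,cv2.CHAIN_APPROX_NONE)
    k=max(cs,key=cv2.contourArea)[:,0,:]
    return (k+.5)/S-.5+[x0,y0]
def box_pose(uv,zb,zt,n="top"):
    """top-plane rectangle; edges away from the camera are cast at zt, edges facing it at zb"""
    A,B=ray(n,uv,zt)[:,:2],ray(n,uv,zb)[:,:2]
    r=cv2.boxPoints(cv2.minAreaRect((A*1000).astype(np.float32)))/1000
    e=max(r[1]-r[0],r[2]-r[1],key=np.linalg.norm); e/=np.linalg.norm(e); e*=np.sign(e[0])
    cam=env.camera_info(n)["pose"][:2,3]; ctr=np.zeros(2); size=[]
    for u in (e,np.array([-e[1],e[0]])):
        q=lambda P,s:s*np.percentile(s*(P@u),98.5)
        f=1 if (r.mean(0)-cam)@u>0 else -1
        # near edge is bottom-lit only when the camera lies beyond it
        far=q(A,f); nb=q(B,-f); nt=q(A,-f); near=nb if f*(nt-cam@u)>0 else nt
        ctr+=u*(far+near)/2; size.append(abs(far-near))
    return ctr,np.degrees(np.arctan2(e[1],e[0])),size
def rel(x,y,z,yaw=None):
    """tool shift and turn to bring the TCP to x,y,z and tool x along yaw (deg, mod 180)"""
    s=env.read_state();w=s["ee_rot"]
    t=2*np.arctan2(w[2],w[1])  # tool x heading, tool down
    X=np.array([np.cos(t),np.sin(t)]);Y=np.array([np.sin(t),-np.cos(t)])
    d=np.array([x,y])-s["tcp_pos"][:2]
    turn=0 if yaw is None else -((yaw-np.degrees(t)+90)%180-90)
    return np.round([d@X*1000,d@Y*1000,(s["tcp_pos"][2]-z)*1000,turn],1), "heading",round(np.degrees(t)%180,1)
E
python3 - <<'E'
from h import *
im=cv2.imread("pics/top0.png")
for nm,b,k,zb,zt in [("board",(262,160,345,255),"board",0,.006),("bot",(281,182,319,232),"dark",.006,.030),("plain",(365,165,415,232),"grey",0,.024),("win",(368,240,415,303),"grey",0,.024),("mid",(170,182,196,216),"grey",0,.008),("large",(195,215,235,242),"grey",0,.008)]:
    uv=contour(im,b,k); c,a,s=box_pose(uv,zb,zt); print(nm,c.round(4),round(a,1),np.round(s,4))
    if nm in("plain",): print(rel(*c,.25,a))
E
```

```text
board [ 0.5879 -0.0588] -11.2 [0.1996 0.15  ]
bot [ 0.5884 -0.0443] -20.5 [0.1109 0.0624]
plain [ 0.6139 -0.3062] -18.3 [0.107  0.0586]
(array([-463.1,   94. ,  153.8,   39.3]), 'heading', np.float64(21.0))
win [ 0.4028 -0.3073] -21.1 [0.1122 0.0622]
mid [0.6122 0.2925] -9.6 [0.0536 0.0262]
large [0.5281 0.2009] 79.3 [0.0745 0.0375]
```

Emit:
{"method": "send_rows", "body": {
  "steps": [
    [-0.463,0.094,0.15,39.3,0.085],
    [-0.463,0.094,0.15,39.3,0.085],
    [-0.463,0.094,0.15,39.3,0.085],
    [-0.463,0.094,0.15,39.3,0.085],
    [-0.463,0.094,0.15,39.3,0.085],
    [-0.463,0.094,0.15,39.3,0.085],
    [-0.463,0.094,0.15,39.3,0.085],
    [-0.463,0.094,0.15,39.3,0.085],
    [-0.463,0.094,0.15,39.3,0.085],
    [-0.463,0.094,0.15,39.3,0.085]
  ]
}}

```text
time_s: 1.1
tcp_pos: [0.6105, -0.3078, 0.2553]
ee_rot: [-0.0, 0.159, 0.987, 0.0]
ft_force: [1.5, -1.3, 0.9]
finger_gap: 0.997
gripper_force: 0.0
```

Emit:
{"method": "send_rows", "body": {
  "steps": [
    [0,0,0,0,0.085],
    [0,0,0,0,0.085],
    [0,0,0,0,0.085]
  ]
}}

```text
time_s: 1.4
tcp_pos: [0.6087, -0.3097, 0.2567]
ee_rot: [0.0, 0.159, 0.987, -0.0]
ft_force: [-0.5, 0.0, 0.4]
finger_gap: 0.996
gripper_force: 0.0
```

Run:
```python
from h import *
s=env.read_state();print(s["tcp_pos"],s["ee_rot"],s["ft_force"])
im=grab("top"); uv=None
print(rel(.6139,-.3062,.178,-18.3))
sd=grab("side"); cv2.imwrite("pics/s1.png",cv2.resize(sd[100:280,160:430],(783,522),interpolation=cv2.INTER_CUBIC))
```

```text
[ 0.60872048 -0.30968365  0.25672394] [ 5.44525679e-05  1.59085748e-01  9.87264756e-01 -1.51249373e-04] [-0.47222507  0.00980277  0.44658682]
(array([-3.9,  5.3, 79.2, -0. ]), 'heading', np.float64(161.7))
```

View pics/s1.png

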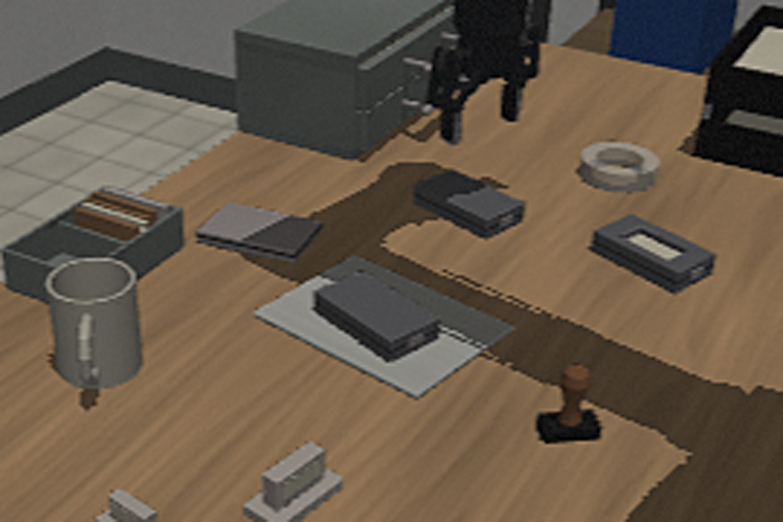

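The side view shows the gripper open just above the plain case, with the window case right of it at crop (653,252).

Emit:
{"method": "send_rows", "body": {
  "steps": [
    [-0.004,0.0055,0,0,0.085],
    [-0.004,0.0055,0.03,0,0.085],
    [-0.004,0.0055,0.06,0,0.085],
    [-0.004,0.0055,0.079,0,0.085],
    [-0.004,0.0055,0.079,0,0.085],
    [-0.004,0.0055,0.079,0,0.085]
  ]
}}

```text
time_s: 2.1
tcp_pos: [0.6147, -0.3056, 0.1784]
ee_rot: [0.0, 0.159, 0.987, -0.0]
ft_force: [0.0, -0.6, 1.1]
finger_gap: 0.994
gripper_force: 0.0
```

Emit:
{"method": "send_rows", "body": {
  "steps": [
    [0,0,0,0,0.05],
    [0,0,0,0,0.05],
    [0,0,0,0,0.05],
    [0,0,0,0,0.05],
    [0,0,0,0,0.05],
    [0,0,0,0,0.05],
    [0,0,0,0,0.05],
    [0,0,0,0,0.05]
  ]
}}

```text
time_s: 2.9
tcp_pos: [0.6154, -0.3054, 0.1801]
ee_rot: [0.002, 0.159, 0.987, -0.0]
ft_force: [-0.2, 1.7, 6.2]
finger_gap: 0.708
gripper_force: 67.9
```

Run:
```python
from h import *
s=env.read_state();print(s["tcp_pos"],s["ee_rot"],s["ft_force"],s["finger_gap"],s["gripper_force"])
print(rel(.5884,-.0443,.25,-20.5))
```

```text
[ 0.61535828 -0.30541329  0.18012763] [ 1.90234691e-03  1.58673380e-01  9.87329179e-01 -4.82549591e-04] [-0.21957571  1.66388402  6.22005276] 0.7083802262816775 67.87483334541321
(array([107.4, 239.5, -69.9,   2.2]), 'heading', np.float64(161.7))
```

Emit:
{"method": "send_rows", "body": {
  "steps": [
    [0,0,-0.02,0,0.05],
    [0,0,-0.05,0,0.05],
    [0,0,-0.07,0,0.05],
    [0.02,0.044,-0.07,2.2,0.05],
    [0.04,0.088,-0.07,2.2,0.05],
    [0.06,0.132,-0.07,2.2,0.05],
    [0.08,0.176,-0.07,2.2,0.05],
    [0.1,0.22,-0.07,2.2,0.05],
    [0.1075,0.2395,-0.07,2.2,0.05],
    [0.1075,0.2395,-0.07,2.2,0.05]
  ]
}}

```text
time_s: 3.9
tcp_pos: [0.5874, -0.0412, 0.2477]
ee_rot: [0.0, 0.176, 0.984, 0.001]
ft_force: [0.2, -0.3, -1.4]
finger_gap: 0.703
gripper_force: 67.0
```

Emit:
{"method": "send_rows", "body": {
  "steps": [
    [0,0,0,0,0.05],
    [0,0,0,0,0.05],
    [0,0,0,0,0.05]
  ]
}}

```text
time_s: 4.2
tcp_pos: [0.5877, -0.0451, 0.2473]
ee_rot: [-0.0, 0.179, 0.984, -0.0]
ft_force: [0.4, -0.5, -2.3]
finger_gap: 0.707
gripper_force: 67.0
```

Run:
```python
from h import *
s=env.read_state();print(s["tcp_pos"],s["ee_rot"],s["ft_force"],s["finger_gap"],s["gripper_force"])
u=np.array([np.cos(np.radians(-20.5)),np.sin(np.radians(-20.5))]); t=np.array([.5884,-.0443])+.0012*u
print(rel(*t,.210,-20.5))
sd=grab("side"); cv2.imwrite("pics/s2.png",cv2.resize(sd[120:260,220:370],(750,700),interpolation=cv2.INTER_CUBIC)[:600])
```

```text
[ 0.58769723 -0.04511493  0.2472527 ] [-1.90011639e-04  1.78567738e-01  9.83927602e-01 -2.20017682e-05] [ 0.44770646 -0.46399771 -2.33414928] 0.7074084168382337 66.98930740356445
(array([-1.6,  1. , 37.3, -0.1]), 'heading', np.float64(159.4))
```

View pics/s2.png

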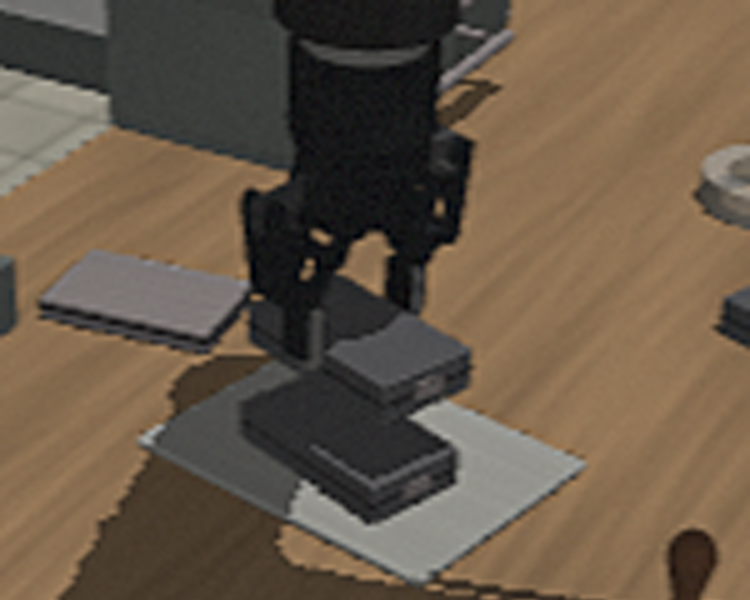

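The side view shows the held plain case level above bottom_case on the board, already parallel to it.

Emit:
{"method": "send_rows", "body": {
  "steps": [
    [-0.0015,0.001,0.01,0,0.05],
    [-0.0015,0.001,0.02,0,0.05],
    [-0.0015,0.001,0.028,0,0.05],
    [-0.0015,0.001,0.031,0,0.05],
    [-0.0015,0.001,0.033,0,0.05],
    [-0.0015,0.001,0.035,0,0.05],
    [-0.0015,0.001,0.036,0,0.05],
    [-0.0015,0.001,0.037,0,0.05],
    [-0.0015,0.001,0.0375,0,0.05],
    [-0.0015,0.001,0.0375,0,0.05]
  ]
}}

```text
time_s: 5.25
tcp_pos: [0.5895, -0.0436, 0.2102]
ee_rot: [0.0, 0.178, 0.984, 0.0]
ft_force: [0.3, -0.6, -0.9]
finger_gap: 0.703
gripper_force: 67.0
```

Run:
```python
from h import *
s=env.read_state();print(s["tcp_pos"],s["ee_rot"],s["ft_force"],s["finger_gap"],s["gripper_force"])
sd=grab("side"); cv2.imwrite("pics/s3.png",cv2.resize(sd[160:240,240:340],(750,600),interpolation=cv2.INTER_CUBIC))
```

```text
[ 0.58951231 -0.04363777  0.21017029] [1.65416688e-04 1.77769117e-01 9.84072206e-01 7.82885623e-05] [ 0.33514948 -0.55577964 -0.93751753] 0.7026764418760281 67.0478904247284
```

View pics/s3.png

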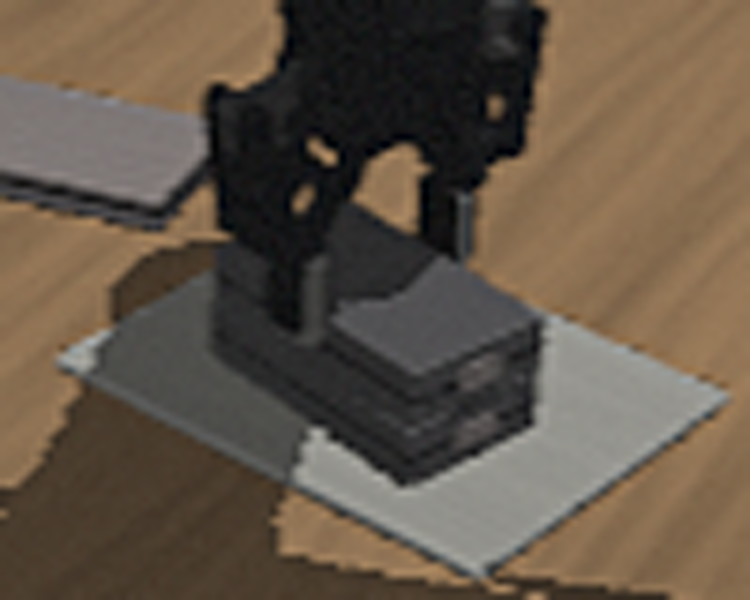

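The plain case sits nearly in contact on bottom_case, and the edges look in line within about a pixel (front corner at crop (410,380–485)). I'll seat it, release and retreat.

Emit:
{"method": "send_rows", "body": {
  "steps": [
    [0,0,0.001,0,0.05],
    [0,0,0.002,0,0.05],
    [0,0,0.002,0,0.05]
  ]
}}

```text
time_s: 5.6
tcp_pos: [0.5897, -0.0436, 0.2101]
ee_rot: [0.001, 0.178, 0.984, -0.0]
ft_force: [-4.6, 2.3, 7.9]
finger_gap: 0.708
gripper_force: 68.1
```

Emit:
{"method": "send_rows", "body": {
  "steps": [
    [0,0,0,0,0.07],
    [0,0,0,0,0.085],
    [0,0,0,0,0.085],
    [0,0,0,0,0.085],
    [0,0,0,0,0.085],
    [0,0,-0.02,0,0.085],
    [0,0,-0.05,0,0.085],
    [0,0,-0.1,0,0.085]
  ]
}}

```text
time_s: 6.4
tcp_pos: [0.5887, -0.0436, 0.3054]
ee_rot: [-0.003, 0.178, 0.984, -0.001]
ft_force: [1.3, 0.9, -0.5]
finger_gap: 0.993
gripper_force: 0.0
```

Run:
```python
from h import *
print(rel(.4028,-.3073,.31,-21.1))
```

```text
(array([  81.8, -312.1,   -4.6,    0.6]), 'heading', np.float64(159.5))
```

Emit:
{"method": "send_rows", "body": {
  "steps": [
    [0.082,-0.312,0,0.6,0.085],
    [0.082,-0.312,0,0.6,0.085],
    [0.082,-0.312,0,0.6,0.085],
    [0.082,-0.312,0,0.6,0.085],
    [0.082,-0.312,0,0.6,0.085],
    [0.082,-0.312,0,0.6,0.085],
    [0.082,-0.312,0,0.6,0.085],
    [0.082,-0.312,0,0.6,0.085],
    [0.082,-0.312,0,0.6,0.085],
    [0.082,-0.312,0,0.6,0.085]
  ]
}}

```text
time_s: 7.4
tcp_pos: [0.4039, -0.3067, 0.3078]
ee_rot: [-0.0, 0.183, 0.983, 0.0]
ft_force: [0.7, 0.3, -0.4]
finger_gap: 0.996
gripper_force: 0.0
```

Run:
```python
from h import *
im=grab("top"); cv2.imwrite("pics/top2.png",im); sd=grab("side"); cv2.imwrite("pics/side2.png",sd)
for th in ("dark",): 
    uv=contour(im,(281,178,321,232),th); c,a,s=box_pose(uv,.006,.054); print("pile",c.round(4),round(a,1),np.round(s,4))
# predicted corners of the bottom stack in side view (for reading the picture)
c=np.array([.5884,-.0443]);a=np.radians(-20.5);R=np.array([[np.cos(a),-np.sin(a)],[np.sin(a),np.cos(a)]])
for z in(.006,.030,.054):
    print(z,[( (p-[240,150])*6).round().astype(int).tolist() for p in proj("side",[[*(c+R@[x*.055,y*.031]),z] for x,y in((1,1),(-1,1),(-1,-1),(1,-1))])])
A=cv2.resize(sd[150:250,240:340],(600,600),interpolation=cv2.INTER_CUBIC)
cv2.imwrite("pics/v3.png",A)
print(rel(.4028,-.3073,.178,-21.1))
```

```text
pile [ 0.5888 -0.0448] -20.6 [0.1109 0.0608]
0.006 [[165, 334], [322, 440], [425, 391], [267, 290]]
0.03 [[165, 289], [324, 395], [429, 347], [268, 247]]
0.054 [[165, 244], [326, 348], [432, 301], [269, 203]]
(array([ 9.000e-01, -1.200e+00,  1.298e+02,  1.000e-01]), 'heading', np.float64(159.0))
```

View pics/v3.png

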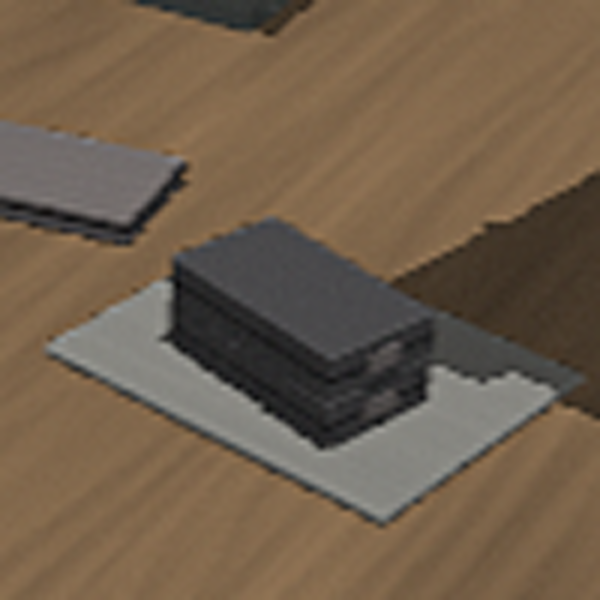

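The two cases are stacked, with the top-left corner at (174,258), front at (333,362) and right at (435,318). I'll check the upper/lower offset at sub-pixel level while I continue to the window case.

Run:
```python
from h import *
def edge(row,lo,hi,rising,T):
    p=row[lo:hi+1]; 
    for k in range(len(p)-1):
        if (p[k]-T)*(p[k+1]-T)<=0 and (p[k+1]>p[k])==rising: return lo+k+(T-p[k])/(p[k+1]-p[k])
    return np.nan
sd=cv2.imread("pics/side2.png").astype(float).max(2)
c=np.array([.5884,-.0443]);a=np.radians(-20.5);R=np.array([[np.cos(a),-np.sin(a)],[np.sin(a),np.cos(a)]])
P=lambda x,y,z:proj("side",[*(c+R@[x*.055,y*.031]),z])[0]
for r in range(195,208): print(r,"L",round(edge(sd[r],260,280,False,110),2),[int(v) for v in sd[r,264:274]])
for r in range(203,218): print(r,"R",round(edge(sd[r],306,320,True,110),2),[int(v) for v in sd[r,306:318]])
print("pred L",P(1,1,.006),P(1,1,.054),"R",P(-1,-1,.006),P(-1,-1,.054))
im=cv2.imread("pics/top2.png").astype(float).max(2)
im0=cv2.imread("pics/top0.png").astype(float).max(2)
for r in (200,206,212): print(r,[ (round(edge(i[r],283,300,False,138),2),round(edge(i[r],300,316,True,138),2)) for i in (im0,im)])
for q in (296,300,304): print(q,[ (round(edge(i[:,q],182,205,False,138),2),round(edge(i[:,q],205,232,True,138),2)) for i in (im0,im)])
```

```text
195 L 267.81 [122, 127, 130, 139, 103, 36, 39, 37, 61, 80]
196 L 266.89 [127, 128, 134, 107, 48, 28, 47, 41, 39, 48]
197 L 268.03 [118, 136, 153, 150, 113, 12, 30, 40, 44, 41]
198 L 261.5 [143, 141, 139, 148, 108, 34, 35, 26, 34, 43]
199 L 268.01 [138, 140, 141, 149, 111, 32, 39, 43, 33, 27]
200 L 267.36 [137, 138, 140, 127, 80, 32, 43, 42, 42, 39]
201 L 267.37 [137, 137, 142, 129, 77, 29, 36, 41, 43, 41]
202 L 267.38 [139, 137, 141, 128, 81, 33, 39, 41, 44, 43]
203 L 267.44 [137, 139, 143, 131, 83, 36, 42, 44, 38, 37]
204 L 267.44 [139, 138, 145, 132, 82, 25, 37, 43, 41, 40]
205 L 267.01 [135, 139, 145, 111, 41, 33, 30, 38, 46, 44]
206 L 265.82 [137, 138, 104, 51, 38, 35, 38, 35, 31, 38]
207 L 267.95 [137, 137, 140, 148, 108, 28, 36, 39, 36, 33]
203 R nan [79, 76, 84, 77, 52, 47, 64, 75, 75, 75, 73, 67]
204 R nan [85, 70, 50, 45, 47, 48, 64, 73, 74, 75, 74, 77]
205 R nan [45, 49, 49, 52, 50, 37, 56, 74, 74, 74, 72, 72]
206 R nan [47, 51, 49, 37, 31, 31, 58, 77, 72, 72, 73, 73]
207 R nan [83, 40, 26, 42, 42, 43, 63, 73, 73, 73, 71, 72]
208 R nan [60, 40, 41, 46, 50, 47, 67, 75, 71, 7
[... 553 characters left out ...]
 38, 33, 68, 127, 146, 139, 135, 137, 136, 135, 135]
pred L [267.49208581 205.59771055] [267.56113238 190.72553467] R [310.88355359 215.22825759] [311.99635492 200.11342664]
200 [(np.float64(290.05), np.float64(313.13)), (np.float64(290.45), np.float64(313.28))]
206 [(np.float64(287.63), np.float64(311.1)), (np.float64(288.05), np.float64(310.67))]
212 [(np.float64(285.27), np.float64(308.6)), (np.float64(285.65), np.float64(308.67))]
296 [(np.float64(185.59), np.float64(226.71)), (np.float64(185.6), np.float64(226.45))]
300 [(np.float64(186.5), np.float64(228.14)), (np.float64(184.9), np.float64(228.0))]
304 [(np.float64(187.95), np.float64(223.89)), (np.float64(186.81), np.float64(224.5))]
```

Emit:
{"method": "send_rows", "body": {
  "steps": [
    [0.001,-0.001,0.04,0,0.085],
    [0.001,-0.001,0.08,0,0.085],
    [0.001,-0.001,0.11,0,0.085],
    [0.001,-0.001,0.127,0,0.085],
    [0.001,-0.001,0.127,0,0.085],
    [0.001,-0.001,0.127,0,0.085]
  ]
}}

```text
time_s: 8.1
tcp_pos: [0.4028, -0.3075, 0.1816]
ee_rot: [0.0, 0.182, 0.983, -0.0]
ft_force: [0.3, -0.4, 0.4]
finger_gap: 0.994
gripper_force: 0.0
```

Emit:
{"method": "send_rows", "body": {
  "steps": [
    [0,0,0,0,0.05],
    [0,0,0,0,0.05],
    [0,0,0,0,0.05],
    [0,0,0,0,0.05],
    [0,0,0,0,0.05],
    [0,0,0,0,0.05],
    [0,0,0,0,0.05],
    [0,0,0,0,0.05]
  ]
}}

```text
time_s: 8.9
tcp_pos: [0.403, -0.308, 0.1831]
ee_rot: [0.002, 0.183, 0.983, -0.0]
ft_force: [0.7, 1.8, 5.8]
finger_gap: 0.702
gripper_force: 66.9
```

Run:
```python
from h import *
s=env.read_state();print(s["tcp_pos"],s["ee_rot"],s["ft_force"],s["finger_gap"],s["gripper_force"])
a=np.radians(-21.1);print("case along u from tcp mm",1000*(np.array([.4028,-.3073])-s["tcp_pos"][:2])@[np.cos(a),np.sin(a)])
print(rel(.589,-.0441,.28,-20.5))
```

```text
[ 0.40297365 -0.30799621  0.18306818] [ 1.77769409e-03  1.82716587e-01  9.83163947e-01 -3.76807103e-04] [0.74065735 1.75280911 5.79916784] 0.7016259095331581 66.92033752799034
case along u from tcp mm -0.41263731423786504
(array([-78.8, 313.1, -96.9,  -0.6]), 'heading', np.float64(158.9))
```

Emit:
{"method": "send_rows", "body": {
  "steps": [
    [0,0,-0.03,0,0.05],
    [0,0,-0.07,0,0.05],
    [0,0,-0.1,0,0.05],
    [-0.01,0.04,-0.1,-0.6,0.05],
    [-0.02,0.08,-0.1,-0.6,0.05],
    [-0.032,0.125,-0.1,-0.6,0.05],
    [-0.043,0.17,-0.1,-0.6,0.05],
    [-0.054,0.215,-0.1,-0.6,0.05],
    [-0.065,0.26,-0.1,-0.6,0.05],
    [-0.074,0.295,-0.1,-0.6,0.05]
  ]
}}

```text
time_s: 9.9
tcp_pos: [0.5782, -0.0569, 0.2807]
ee_rot: [-0.0, 0.177, 0.984, 0.0]
ft_force: [0.1, -0.1, -1.9]
finger_gap: 0.706
gripper_force: 66.1
```

Emit:
{"method": "send_rows", "body": {
  "steps": [
    [-0.005,0.018,0,0,0.05],
    [-0.005,0.018,0,0,0.05],
    [-0.005,0.018,0.0,0,0.05],
    [-0.005,0.018,0.0,0,0.05]
  ]
}}

```text
time_s: 10.3
tcp_pos: [0.5878, -0.0451, 0.281]
ee_rot: [-0.0, 0.178, 0.984, -0.0]
ft_force: [0.4, 0.0, -1.5]
finger_gap: 0.704
gripper_force: 66.1
```

Run:
```python
from h import *
s=env.read_state();print(s["tcp_pos"],s["ee_rot"],s["ft_force"],s["finger_gap"],s["gripper_force"])
a=np.radians(-20.5);u=np.array([np.cos(a),np.sin(a)])
print(rel(*(np.array([.589,-.0441])+.0004*u),.2370,-20.5))
```

```text
[ 0.587829   -0.04505653  0.28096937] [-1.32958197e-04  1.78356522e-01  9.83965921e-01 -1.42260015e-05] [ 0.35455781  0.00255922 -1.4845435 ] 0.7037433355658096 66.09505578875542
(array([-1.2,  1.3, 44. , -0. ]), 'heading', np.float64(159.5))
```

Emit:
{"method": "send_rows", "body": {
  "steps": [
    [-0.001,0.0015,0.015,0,0.05],
    [-0.001,0.0015,0.03,0,0.05],
    [-0.001,0.0015,0.037,0,0.05],
    [-0.001,0.0015,0.04,0,0.05],
    [-0.001,0.0015,0.042,0,0.05],
    [-0.001,0.0015,0.042,0,0.05],
    [-0.001,0.0015,0.042,0,0.05]
  ]
}}

```text
time_s: 11.0
tcp_pos: [0.5899, -0.043, 0.2394]
ee_rot: [0.0, 0.178, 0.984, 0.0]
ft_force: [0.4, 0.6, -1.4]
finger_gap: 0.705
gripper_force: 66.1
```

Run:
```python
from h import *
s=env.read_state();print(s["tcp_pos"],s["ft_force"])
sd=grab("side"); cv2.imwrite("pics/side3.png",sd)
cv2.imwrite("pics/v4.png",cv2.resize(sd[150:250,240:340],(600,600),interpolation=cv2.INTER_CUBIC))
```

```text
[ 0.58993163 -0.04300767  0.23942686] [ 0.36397706  0.6344195  -1.36175296]
```

View pics/v4.png

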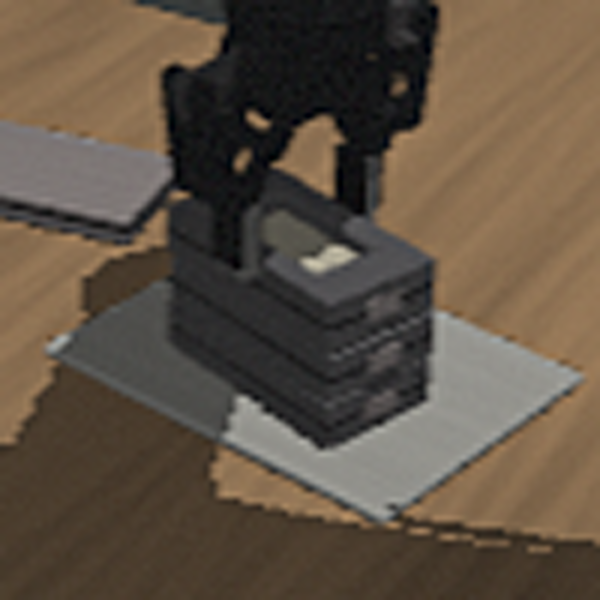

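The window case hovers above the pile, window up. Its left edge is at crop x≈170 against 173 for the case below, so I'll shift it back by 1 mm and seat it.

Emit:
{"method": "send_rows", "body": {
  "steps": [
    [0,-0.001,0,0,0.05],
    [0,-0.001,0.0005,0,0.05],
    [0,-0.001,0.001,0,0.05],
    [0,-0.001,0.0015,0,0.05],
    [0,-0.001,0.002,0,0.05],
    [0,-0.001,0.0025,0,0.05],
    [0,-0.001,0.003,0,0.05],
    [0,-0.001,0.003,0,0.05]
  ]
}}

```text
time_s: 11.85
tcp_pos: [0.5895, -0.044, 0.2371]
ee_rot: [0.0, 0.178, 0.984, -0.0]
ft_force: [-3.8, -0.2, 4.1]
finger_gap: 0.708
gripper_force: 66.9
```

Seated at z≈.237 with 4 N. I'll release and retreat.

Emit:
{"method": "send_rows", "body": {
  "steps": [
    [0,0,0,0,0.07],
    [0,0,0,0,0.085],
    [0,0,0,0,0.085],
    [0,0,0,0,0.085],
    [0,0,0,0,0.085],
    [0,0,-0.02,0,0.085],
    [0,0,-0.05,0,0.085],
    [0,0,-0.07,0,0.085],
    [0,0,-0.07,0,0.085]
  ]
}}

```text
time_s: 12.75
tcp_pos: [0.5901, -0.0441, 0.31]
ee_rot: [0.003, 0.178, 0.984, 0.001]
ft_force: [0.1, 0.7, 0.7]
finger_gap: 0.993
gripper_force: 0.0
```

Run:
```python
from h import *
print(rel(.6122,.2925,.30,-9.6))
im=cv2.imread("pics/top0.png")
for T in(20,28,36,44):
    x0,y0,x1,y1=(170,182,196,216)
    c=cv2.resize(im[y0:y1,x0:x1],None,fx=S,fy=S,interpolation=cv2.INTER_CUBIC).astype(int)
    m=((c[...,2]-c[...,0])<T).astype(np.uint8)
    k=max(cv2.findContours(m,0,1)[0],key=cv2.contourArea)[:,0,:]
    r=box_pose((k+.5)/S-.5+[x0,y0],0,.008);print(T,r)
```

```text
(array([ 97.1, 323. ,  10. , -10.9]), 'heading', np.float64(159.5))
20 (array([0.61217791, 0.29235558]), np.float32(-9.109652), [np.float64(0.05161840525972483), np.float64(0.024251701316921337)])
28 (array([0.61223549, 0.29241072]), np.float32(-10.308292), [np.float64(0.05431773337476442), np.float64(0.026650851458446256)])
36 (array([0.61223936, 0.29258525]), np.float32(-10.024023), [np.float64(0.05637407867427047), np.float64(0.028809341030664515)])
44 (array([0.61228135, 0.29267059]), np.float32(-10.026826), [np.float64(0.058161328840446), np.float64(0.03091327858549564)])
```

Emit:
{"method": "send_rows", "body": {
  "steps": [
    [0.097,0.323,0.01,-10.5,0.045],
    [0.097,0.323,0.01,-10.5,0.045],
    [0.097,0.323,0.01,-10.5,0.045],
    [0.097,0.323,0.01,-10.5,0.045],
    [0.097,0.323,0.01,-10.5,0.045],
    [0.097,0.323,0.01,-10.5,0.045],
    [0.097,0.323,0.01,-10.5,0.045],
    [0.097,0.323,0.01,-10.5,0.045],
    [0.097,0.323,0.01,-10.5,0.045],
    [0.097,0.323,0.01,-10.5,0.045]
  ]
}}

```text
time_s: 13.75
tcp_pos: [0.6116, 0.2918, 0.2955]
ee_rot: [-0.0, 0.087, 0.996, -0.0]
ft_force: [0.9, -0.7, 0.6]
finger_gap: 0.53
gripper_force: 0.0
```

Emit:
{"method": "send_rows", "body": {
  "steps": [
    [0,0,0,0,0.045],
    [0,0,0,0,0.045]
  ]
}}

```text
time_s: 13.95
tcp_pos: [0.6118, 0.2915, 0.2963]
ee_rot: [0.0, 0.088, 0.996, 0.0]
ft_force: [-1.0, 0.3, -0.1]
finger_gap: 0.528
gripper_force: 0.0
```

Run:
```python
from h import *
im=grab("top"); cv2.imwrite("pics/top3.png",im)
print(rel(.6122,.2925,.185,-10))
# pile and window from the top view
uv=contour(im,(279,176,322,233),"dark"); c,a,s=box_pose(uv,.006,.078); print("pile",c.round(4),round(a,1),np.round(s,4))
x0,y0,x1,y1=(286,186,313,226)
g=cv2.resize(im[y0:y1,x0:x1],None,fx=S,fy=S,interpolation=cv2.INTER_CUBIC).max(2)
t,m=cv2.threshold(g,0,1,cv2.THRESH_OTSU); k=max(cv2.findContours(m,0,1)[0],key=cv2.contourArea)[:,0,:]
A=ray("top",(k+.5)/S-.5+[x0,y0],.070)[:,:2]; print("win",t,cv2.minAreaRect((A*1000).astype(np.float32)))
sd=grab("side"); cv2.imwrite("pics/v5.png",np.hstack([cv2.resize(im[165:240,265:340],(400,400),interpolation=cv2.INTER_CUBIC),cv2.resize(sd[150:230,250:330],(400,400),interpolation=cv2.INTER_CUBIC)]))
```

```text
(array([ -0.3,   0.9, 111.3,  -0. ]), 'heading', np.float64(170.0))
pile [ 0.5901 -0.0456] -20.7 [0.1134 0.0585]
win 148.0 ((589.2398681640625, -45.12577438354492), (31.840373992919922, 59.15480041503906), 69.1482162475586)
```

View pics/v5.png

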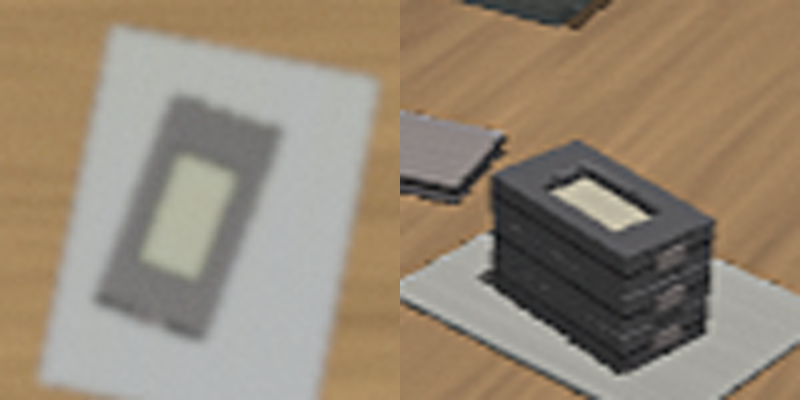

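The pile is neat, with the cream window clear in both views. I'll descend on the tab now.

Emit:
{"method": "send_rows", "body": {
  "steps": [
    [0,0.001,0.04,0,0.045],
    [0,0.001,0.08,0,0.045],
    [0,0.001,0.1,0,0.045],
    [0,0.001,0.11,0,0.045],
    [0,0.001,0.11,0,0.045],
    [0,0.001,0.11,0,0.045]
  ]
}}

```text
time_s: 14.65
tcp_pos: [0.6123, 0.2937, 0.1877]
ee_rot: [0.001, 0.087, 0.996, 0.001]
ft_force: [-0.5, 0.6, 0.4]
finger_gap: 0.529
gripper_force: 0.0
```

Emit:
{"method": "send_rows", "body": {
  "steps": [
    [0,0,0,0,0.03],
    [0,0,0,0,0.02],
    [0,0,0,0,0.005],
    [0,0,0,0,0.005],
    [0,0,0,0,0.005],
    [0,0,0,0,0.005],
    [0,0,0,0,0.005],
    [0,0,0,0,0.005]
  ]
}}

```text
time_s: 15.45
tcp_pos: [0.612, 0.2938, 0.1874]
ee_rot: [0.001, 0.087, 0.996, 0.001]
ft_force: [-1.0, 0.5, 5.5]
finger_gap: 0.121
gripper_force: 63.4
```

Run:
```python
from h import *
s=env.read_state();print(s["tcp_pos"],s["ee_rot"],s["ft_force"],s["finger_gap"]*85.4,s["gripper_force"])
a=np.radians(-10);print("tab along u from tcp mm",1000*(np.array([.6122,.2925])-s["tcp_pos"][:2])@[np.cos(a),np.sin(a)])
```

```text
[0.61204935 0.29382443 0.18737779] [8.48384163e-04 8.68474756e-02 9.96221092e-01 5.75953459e-04] [-1.01149387  0.45230232  5.53607054] 10.291422722692872 63.38184714317322
tab along u from tcp mm 0.3783458671416271
```

Emit:
{"method": "send_rows", "body": {
  "steps": [
    [0,0,-0.02,0,0.005],
    [0,0,-0.05,0,0.005],
    [0,0,-0.09,0,0.005],
    [0,0,-0.12,0,0.005],
    [0,0,-0.12,0,0.005],
    [0,0,-0.12,0,0.005]
  ]
}}

```text
time_s: 16.05
tcp_pos: [0.6117, 0.2936, 0.3063]
ee_rot: [0.0, 0.087, 0.996, 0.001]
ft_force: [0.6, 1.2, -1.7]
finger_gap: 0.123
gripper_force: 62.6
```

Run:
```python
from h import *
s=env.read_state();print(s["tcp_pos"],s["ee_rot"],s["ft_force"],s["finger_gap"]*85.4,s["gripper_force"])
print(rel(.589,-.0445,.28,-20.7))
```

```text
[0.61169117 0.29361481 0.30628562] [1.05946976e-04 8.70496016e-02 9.96203769e-01 6.37927768e-04] [ 0.63661852  1.16728995 -1.71564218] 10.506169956508101 62.596274614334106
(array([ -36.3, -336.9,   26.3,   10.7]), 'heading', np.float64(170.0))
```

Emit:
{"method": "send_rows", "body": {
  "steps": [
    [-0.005,-0.045,0.0,2,0.005],
    [-0.01,-0.09,0.0,4,0.005],
    [-0.015,-0.135,0.0,6,0.005],
    [-0.02,-0.18,0.0,8,0.005],
    [-0.025,-0.225,0.0,10,0.005],
    [-0.03,-0.27,0.0,10.7,0.005],
    [-0.034,-0.31,0.0,10.7,0.005],
    [-0.036,-0.33,0.01,10.7,0.005],
    [-0.0365,-0.337,0.016,10.7,0.005],
    [-0.0365,-0.337,0.016,10.7,0.005]
  ]
}}

```text
time_s: 17.05
tcp_pos: [0.5887, -0.0454, 0.2872]
ee_rot: [-0.002, 0.18, 0.984, -0.0]
ft_force: [0.4, -0.4, -0.4]
finger_gap: 0.123
gripper_force: 62.6
```

Emit:
{"method": "send_rows", "body": {
  "steps": [
    [0,0,0,0,0.005],
    [0,0,0,0,0.005],
    [0,0,0,0,0.005]
  ]
}}

```text
time_s: 17.35
tcp_pos: [0.5895, -0.0437, 0.2902]
ee_rot: [0.0, 0.179, 0.984, 0.0]
ft_force: [-0.6, -0.2, -0.5]
finger_gap: 0.124
gripper_force: 62.6
```

Run:
```python
from h import *
s=env.read_state();print(s["tcp_pos"],s["ee_rot"],s["ft_force"],s["finger_gap"]*85.4,s["gripper_force"])
print(rel(.589,-.0445,.269,-20.7))
```

```text
[ 0.58948799 -0.0437134   0.29016537] [1.55735692e-04 1.78847394e-01 9.83876807e-01 1.18194744e-04] [-0.63240532 -0.15589736 -0.47210105] 10.580148882395907 62.56510019302368
(array([ 0.2, -0.9, 21.2,  0.1]), 'heading', np.float64(159.4))
```

Emit:
{"method": "send_rows", "body": {
  "steps": [
    [0.0005,-0.001,0.01,0,0.005],
    [0.0005,-0.001,0.018,0,0.005],
    [0.0005,-0.001,0.021,0,0.005],
    [0.0005,-0.001,0.023,0,0.005],
    [0.0005,-0.001,0.025,0,0.005],
    [0.0005,-0.001,0.026,0,0.005],
    [0.0005,-0.001,0.027,0,0.005],
    [0.0005,-0.001,0.028,0,0.005],
    [0.0005,-0.001,0.029,0,0.005],
    [0.0005,-0.001,0.029,0,0.005]
  ]
}}

```text
time_s: 18.35
tcp_pos: [0.5884, -0.0455, 0.2607]
ee_rot: [-0.0, 0.18, 0.984, 0.0]
ft_force: [-0.0, -0.0, 0.6]
finger_gap: 0.122
gripper_force: 62.6
```

The tab has entered the window with no side force, so I'll go on down.

Emit:
{"method": "send_rows", "body": {
  "steps": [
    [0,0,0.001,0,0.005],
    [0,0,0.002,0,0.005],
    [0,0,0.0025,0,0.005],
    [0,0,0.003,0,0.005],
    [0,0,0.0035,0,0.005],
    [0,0,0.004,0,0.005],
    [0,0,0.0045,0,0.005],
    [0,0,0.0045,0,0.005]
  ]
}}

```text
time_s: 19.15
tcp_pos: [0.5885, -0.0455, 0.2573]
ee_rot: [0.0, 0.179, 0.984, -0.0]
ft_force: [-3.6, -0.1, 5.0]
finger_gap: 0.117
gripper_force: 63.3
```

It has reached the floor (z .2573) with 5 N contact. I'll release and retreat.

Emit:
{"method": "send_rows", "body": {
  "steps": [
    [0,0,0,0,0.02],
    [0,0,0,0,0.035],
    [0,0,0,0,0.045],
    [0,0,0,0,0.045],
    [0,0,0,0,0.045],
    [0,0,-0.02,0,0.045],
    [0,0,-0.06,0,0.045],
    [0,0,-0.1,0,0.045],
    [0,0,-0.12,0,0.045]
  ]
}}

```text
time_s: 20.05
tcp_pos: [0.5886, -0.0457, 0.3809]
ee_rot: [0.003, 0.18, 0.984, 0.0]
ft_force: [0.8, -0.0, 0.1]
finger_gap: 0.527
gripper_force: 0.0
```

Emit:
{"method": "send_rows", "body": {
  "steps": [
    [0,-0.05,0,0,0.045],
    [0,-0.1,0,0,0.045],
    [0,-0.15,0,0,0.045],
    [0,-0.2,0,0,0.045],
    [0,-0.25,0,0,0.045],
    [0,-0.25,0,0,0.045],
    [0,-0.25,0,0,0.045]
  ]
}}

```text
time_s: 20.75
tcp_pos: [0.4996, -0.2804, 0.3762]
ee_rot: [-0.0, 0.181, 0.984, 0.0]
ft_force: [-0.3, 0.7, 1.2]
finger_gap: 0.526
gripper_force: 0.0
```

Run:
```python
from h import *
im=grab("top"); sd=grab("side")
cv2.imwrite("pics/v6.png",np.hstack([cv2.resize(im[165:240,265:340],(400,400),interpolation=cv2.INTER_CUBIC),cv2.resize(sd[150:230,250:330],(400,400),interpolation=cv2.INTER_CUBIC)]))
s=env.read_state();print(s["tcp_pos"],s["ft_force"])
```

```text
[ 0.50043885 -0.27881629  0.37624596] [-0.37647521  0.39326559  1.19486412]
```

View pics/v6.png

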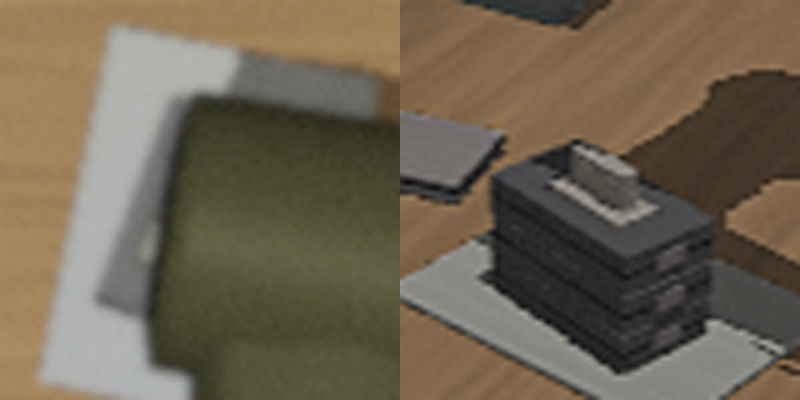

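In the side view the tab stands fin up with its foot flush in the window (crop about (605,190)). The three cases are in line and the gripper is clear, so I'm handing in.

```bash
python3 -c "
from plant import env
print(env.close_job())"
```

```text
the job is handed in; nothing more can be done
None
```

The job is handed in at about 21 s: the three cases are piled in line to within about 1–2 mm by camera, the middle-sized tab is seated flush in the window fin up, and the gripper is clear; no verdict was returned.

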